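# Dress the display cakes with chocolates

### The job

Dress the display board with the five chocolates from the metal tray, setting each down gently and flat, centred on its place and not dropped. Lay the ring on top of the round cake and the dome on top of the ring; lay the bar on the card between the two cakes, pointing from front to back so that it divides them, put the flower on the card behind the square cake, and the square praline on the card behind the round cake (behind means on the side away from the robot). Leave everything standing there, let go.

Things in the scene. Friction and masses are not known exactly. Their poses are not given: they have to be found in the camera images.
- ring: a flat chocolate ring, outer diameter 56 mm, hole 24 mm, 16 mm high. Origin: centre of its underside, z up. Loose, under 60 g; starts flat in any of five spots on the metal tray (floor 4 mm above the work surface, lip 12 mm).
- dome: a round chocolate bonbon with a flat foot and a domed top: diameter 44 mm, its side upright for the lowest 12 mm, 30 mm high. Origin: centre of its underside, z up. Loose, under 60 g; starts flat in any of five spots on the metal tray (floor 4 mm above the work surface, lip 12 mm).
- bar: an oblong chocolate bar, 68 mm (its x) by 22 mm (its y) by 18 mm high, lying flat. Any yaw. Origin: centre of its underside, z up. Loose, under 60 g; starts flat in any of five spots on the metal tray (floor 4 mm above the work surface, lip 12 mm).
- flower: a chocolate flower lying flat: six round petals 14 mm high (one on its x axis), middle 18 mm high; 52 mm from petal tip to petal tip, 48 mm along its y axis, where two petals a side make a steady grip (likewise every 60 degrees). Origin: centre of its underside, z up. Loose, under 60 g; starts flat in any of five spots on the metal tray (floor 4 mm above the work surface, lip 12 mm).
- praline: a square chocolate, 36 x 36 mm along its x and y, 20 mm high, with a small round bump in the middle of its top (6 mm high). Origin: centre of its underside, z up. Loose, under 60 g; starts flat in any of five spots on the metal tray (floor 4 mm above the work surface, lip 12 mm).
- cake_round: a small round cake with hard pale icing, 80 mm in diameter and 50 mm tall, fixed on the wooden display board. The two cakes stand in the nearer row, one left, one right, in either order, about 200 mm apart. Origin: centre of its underside, 10 mm above the work surface; flat top 50 mm above the origin. x axis: away from the robot, square to the row; z up.
- cake_square: a small square cake with hard pale icing, 80 x 80 mm and 50 mm tall, fixed on the wooden display board. The two cakes stand in the nearer row, one left, one right, in either order, about 200 mm apart. Origin: centre of its underside, 10 mm above the work surface; flat top 50 mm above the origin. x axis: away from the robot, square to the row; z up.
- card_between: a thin white card, 72 x 72 x 2 mm, fixed on the wooden display board. The three cards look alike; this one lies in the nearer row between the two cakes. Origin: centre of its underside, 10 mm above the work surface; its top is 2 mm higher. x axis: away from the robot (within 0.12 rad), square to the row of cakes; y to the robot's left; z up.
- card_behind_round: a thin white card, 72 x 72 x 2 mm, fixed on the wooden display board. The three cards look alike; this one lies behind the round cake (about 105 mm farther from the robot). Origin: centre of its underside, 10 mm above the work surface; its top is 2 mm higher. x axis: away from the robot (within 0.12 rad), square to the row of cakes; y to the robot's left; z up.
- card_behind_square: a thin white card, 72 x 72 x 2 mm, fixed on the wooden display board. The three cards look alike; this one lies behind the square cake (about 105 mm farther from the robot). Origin: centre of its underside, 10 mm above the work surface; its top is 2 mm higher. x axis: away from the robot (within 0.12 rad), square to the row of cakes; y to the robot's left; z up.
Not all that is in view belongs to the job. What is shaped like the bar but orange or turquoise is not meant.

How it is judged (in metres and radians):
At the end, for the whole second after the job is handed in: Ring on the round cake, bar on the card between the cakes (within 0.2 rad of the card's x), flower on the card behind the square cake, praline on the card behind the round cake, each within 12 mm of centre; dome on the ring within 9 mm; all flat (0.15 rad), resting (height 5 mm) and still (horizontal distance between ring and cake_round below 0.012 m and z of ring in the frame of cake_round between 0.045 and 0.055 m and angle between each of ring, dome, bar, flower, praline's own z axis and vertical below 0.15 rad and linear speed of each of ring, dome, bar, flower, praline below 0.02 m/s and angular speed of each of ring, dome, bar, flower, praline below 0.2 rad/s and horizontal distance between dome and ring below 0.009 m and z of dome in the frame of ring between 0.011 and 0.021 m and horizontal distance between bar and card_between below 0.012 m and z of bar in the frame of card_between between -0.003 and 0.007 m and horizontal distance between flower and card_behind_square below 0.012 m and z of flower in the frame of card_behind_square between -0.003 and 0.007 m and horizontal distance between praline and card_behind_round below 0.012 m and z of praline in the frame of card_behind_round between -0.003 and 0.007 m and angle between the x axis of bar and the x axis of card_between, either way round below 0.2 rad); the robot touches nothing.
It fails at once if the ring is dropped: it falls free of the fingers faster than 0.7 m/s (a fall of about 25 mm) (linear speed of ring above 0.7 m/s and contact force between the fingers and ring below 0.02 N).
It fails at once if the dome is dropped: it falls free of the fingers faster than 0.7 m/s (a fall of about 25 mm) (linear speed of dome above 0.7 m/s and contact force between the fingers and dome below 0.02 N).
It fails at once if the bar is dropped: it falls free of the fingers faster than 0.7 m/s (a fall of about 25 mm) (linear speed of bar above 0.7 m/s and contact force between the fingers and bar below 0.02 N).
It fails at once if the flower is dropped: it falls free of the fingers faster than 0.7 m/s (a fall of about 25 mm) (linear speed of flower above 0.7 m/s and contact force between the fingers and flower below 0.02 N).
It fails at once if the praline is dropped: it falls free of the fingers faster than 0.7 m/s (a fall of about 25 mm) (linear speed of praline above 0.7 m/s and contact force between the fingers and praline below 0.02 N).
It also fails if it takes over 120 s, if anything falls off the work surface, if the arm or the gripper's body presses on something with over 40 N, if the wrist force passes 120 N, or if a joint passes its speed limit or range.

### The arm

A 6-joint arm with a two-finger parallel gripper is mounted at the origin on the work surface. World frame = base frame: x ahead of the robot, y to its left, z up, the work surface at z = 0. Lengths are in mm, angles in rad, forces in N, time in s.
With the tool pointing down it reaches from about 400 to 925 mm from the base axis. Payload 12.5 kg.
Tool frame: the origin (TCP) lies midway between the tips of the shut fingers; the grasp point (between the pads) lies 19 mm behind it (env.pinch_z is the z of the grasp point in the tool frame, in mm); z points along the fingers, y is the line along which they close (so a half turn about z gives the same grasp; the last joint's range is limited). The gripper opens to 95 mm and grips with 3 to 60 N. Pads are 20 mm wide; open, the fingers measure 119 mm over their backs; the gripper's body (75 mm by 180 mm) begins 59 mm behind the grasp point.
Start: joints at [1.154, 0.491, 1.559, -0, 1.092, -0.106], TCP at [191.122, 595.082, 189.761] pointing down, gripper open.
Joint ranges: [-3.1, 3.1], [-0.84, 2.19], [0.05, 2.79], [-1.13, 4.28], [0.06, 2.93], [-2.69, 2.69]. Speed limits (rad/s): [2.22, 2.22, 2.79, 3.14, 3.14, 3.14].

### API

Orientations are given as [roll, pitch, yaw] about the fixed x, y, z axes, in that order (R = Rz(yaw) Ry(pitch) Rx(roll)).
In Python, from cell import env, eyes gives the robot as it stands.
- The arm moves only by the shell command python3 -m inch 'ROWS'. ROWS is JSON, a list of rows, each a list of 3 entries, a list of its own where there are three numbers: the shift along the tool's x, y, z in units of 60 mm (1.0 is 60 mm), then the turn about the tool's z in units of 5 degrees (1.0 is 5 degrees), then the closure, from -1 (fully open) to 1 (shut). In form: [[[tx, ty, tz], turn, claw], ...]. A call has exactly 10 rows; each row shifts and turns the commanded pose from where the row before left it, along the tool's axes as they then stand; what a row does not reach is not made up. A row lasts 1/8 s, in which the tool goes at most 62.5 mm and 10.7 degrees, less where a joint would pass 70% of its speed; a pose out of reach is approached as far as the arm can. A call is refused whole if a number of a shift passes 1 or a number of a turn 1, either way. A call with a gripper value outside its range is refused whole. The fingers move at their own pace and stop on an object; the grip force is fixed at half the most. Time passes only in rows, so rows that do not move let the fingers close, or fill a call up. It gives the time, the measured TCP pose, the force, the opening and the grip force at its end, in the units of the state.
- env.state(): the state, without advancing time (a new reading comes with each control period).
- eyes.read_camera(name): name is "side" or "top"; returns a dict with "pixels" (400x640x3 uint8, red, green, blue), "fx", "fy", "cx", "cy" (pixels), "distortion" ([k1, k2, p1, p2, k3] as OpenCV has them; the pictures are not rectified), "extrinsics" (4x4, takes a point from world to camera coordinates). Camera axes: x right, y down, z forward; pixel columns grow to the right and rows downward; lengths in mm; the calibration is good to about 2 mm. A picture is of the moment at which its call begins. There is no depth.
- env.job_done(): hands the job in; it is judged then, once.
Trained networks look in a picture, given as the dict that the camera call returned (one of the last four; its "shot" number tells which), for a name from the list of things; names that differ only in an ending like _2 or _b are one class to them, and where a whole thing is asked for, a point or a joint stands for the part that bears it (a point fixed in the world has none). Each returns a list of dicts, best first, with "score" (0 to 1); they miss things now and then, are a little off and sometimes report something else, mostly with a low value. They report only what shows in the picture. A call takes as long as a camera call. They do not tell look-alikes from the thing itself.
- eyes.boxes_of(name, picture): "centre" ([row, column] in pixels, amid what is visible of it).
- eyes.cut_out(name, picture): "mask" (400x640 bool, what is visible of it) and "centre" ([row, column] in pixels, amid what is visible of it).
- eyes.spot_point(name, picture): "centre" ([row, column] in pixels: a listed point, or the origin of a listed thing).
The state is a dict: "t": time; "joints": joint angles; "qvel": joint speeds; "tau": joint torques, N m; "eef_pos": TCP position; "tcp_rot": TCP orientation; "ft_force": force on the tool from outside, world axes, zero at the start; "moment": the same for the moment, N m; "opening": opening from 0.0 (shut) to 1.0 (fully open); "grip_force": force on a finger pad.
Only numpy, scipy, OpenCV 4.12 (cv2) and the standard library are available. Lean on these libraries where they do the work, as an engineer would, in place of code of your own. Each camera call takes 0.05 s, during which the arm holds its last target. There are 200 camera calls.

## Working session

There is one attempt and no reset: what is moved stays moved. The work goes in short steps, Python scripts to look and compute and a shell command to move; the robot and the scene stay as the last step left them, time stands still between calls to the robot, and variables do not carry over. Pictures are saved under pics/ and viewed, at most 14 in all, crops included, and the job is handed in when it is done.

```bash
ls; mkdir -p pics
cat > h.py <<'E'
import numpy as np, cv2
from cell import env, eyes
def K(p): return np.array([[p['fx'],0,p['cx']],[0,p['fy'],p['cy']],[0,0,1.]])
def world(p,rc,z):
    u=cv2.undistortPoints(np.array([[[rc[1],rc[0]]]],float),K(p),np.array(p['distortion'],float))[0,0]
    E=np.array(p['extrinsics']);R,t=E[:3,:3],E[:3,3]
    c=-R.T@t;d=R.T@np.array([u[0],u[1],1.])
    return (c+d*(z-c[2])/d[2])
def pix(p,X):
    E=np.array(p['extrinsics']);r,_=cv2.Rodrigues(E[:3,:3])
    return cv2.projectPoints(np.array(X,float).reshape(-1,1,3),r,E[:3,3],K(p),np.array(p['distortion'],float))[0].reshape(-1,2)
def save(p,n): cv2.imwrite('pics/'+n,p['pixels'][:,:,::-1])
E
python3 - <<'E'
from h import *
for n in ('top','side'):
    p=eyes.read_camera(n);save(p,n+'1.png')
    E=np.array(p['extrinsics']);print(n,-E[:3,:3].T@E[:3,3],p['fx'])
    H=dict(ring=4,dome=4,bar=4,flower=4,praline=4,cake_round=10,cake_square=10,card_between=10,card_behind_round=10,card_behind_square=10)
    for k,z in H.items():
        for d in eyes.spot_point(k,p)[:5]:
            if d['score']>.2: print(k,round(d['score'],2),np.round(d['centre'],1),np.round(world(p,d['centre'],z)[:2],1))
print(env.state())
E
```

```text
pics
top [ 518.02557332  -65.53656049 1294.45846289] 503.0254544489741
ring 0.75 [218.  317.2] [ 562.  -100.8]
bar 0.74 [202.8 454.6] [ 595.9 -456.8]
bar 0.64 [155.2 398.6] [ 721.6 -314.5]
bar 0.63 [145.7 436.8] [ 745.3 -414.9]
bar 0.58 [209.7 397.7] [ 580.2 -308.6]
flower 0.78 [254.9 324.3] [ 467.3 -117.4]
praline 0.7 [230.8 359.8] [ 527.5 -209.7]
cake_round 0.92 [254.9 158.7] [474.  303.6]
cake_square 0.96 [252.7 237.1] [476.6 104.5]
card_between 0.79 [257.5 202.9] [465.7 191.4]
card_between 0.56 [208.8 397.3] [ 582.3 -306.5]
card_behind_round 0.6 [214.1 154.7] [577.9 313.8]
card_behind_square 0.79 [209.2 235.8] [587.4 106.9]
card_behind_square 0.67 [254. 162.] [476.1 295.3]
card_behind_square 0.25 [206.1 399. ] [ 589.2 -311.1]
side [ 439.56162374 -775.65327913  543.75747355] 373.71844979493284
ring 0.65 [219.6 312.3] [ 571.5 -102.4]
dome 0.63 [292.8 276.7] [ 465.7 -306.3]
bar 0.8 [288.1 340.2] [ 584.4 -316.9]
bar 0.73 [322.7 443.3] [ 741.8 -428.8]
bar 0.65 [355.8 364.7] [ 588.2 -461.9]
bar 0.58 [280.7 409.9] [ 722.2 -324.8]
flower 0.68 [139.1 289.3] [576.3 327.4]
flower 0.55 [230.
[... 383 characters left out ...]
574.1  83.2]
{'t': 1.1, 'joints': array([ 1.15441665e+00,  4.90851792e-01,  1.55894378e+00, -6.14871797e-06,
        1.09169093e+00, -1.05612235e-01]), 'qvel': array([ 7.96526139e-04, -6.71241648e-04,  2.61507310e-03, -4.53784533e-04,
        1.40802829e-03, -2.86824190e-05]), 'tau': array([ 2.62705697e-03, -6.12485790e+01, -2.58433270e+01,  6.93102926e-02,
        4.45475942e-02, -1.93149270e-05]), 'eef_pos': array([191.10546621, 595.06584635, 189.7758055 ]), 'tcp_rot': array([3.14148767e+00, 1.66159316e-05, 2.83082804e+00]), 'ft_force': array([ 0.21431804,  0.04287658, -0.39193104]), 'moment': array([ 0.00429374, -0.02368336,  0.01550923]), 'grip_force': 0.0, 'opening': 1.0004501521808304}
```

Run:
```python
import cv2
a=cv2.imread('pics/top1.png');cv2.imwrite('pics/top1c.png',cv2.resize(a[115:295,110:480],(800,389),interpolation=cv2.INTER_CUBIC))
cv2.imwrite('pics/tray.png',cv2.resize(a[130:290,300:480],(675,600),interpolation=cv2.INTER_CUBIC))
```

```text
(no output)
```

View pics/top1c.png

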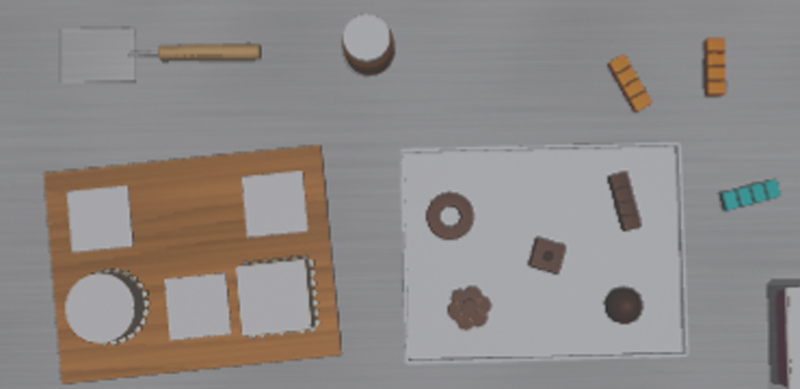

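View pics/side1.png

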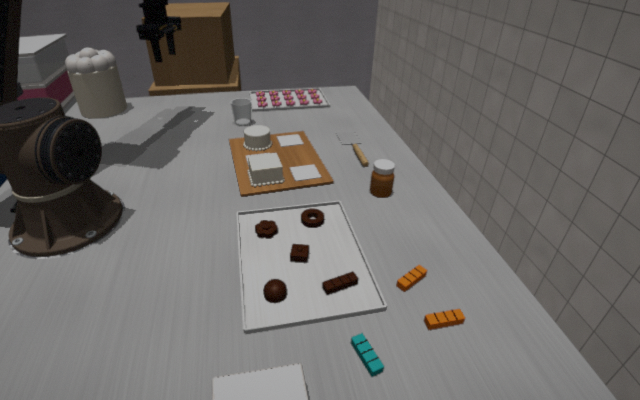

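View pics/tray.png

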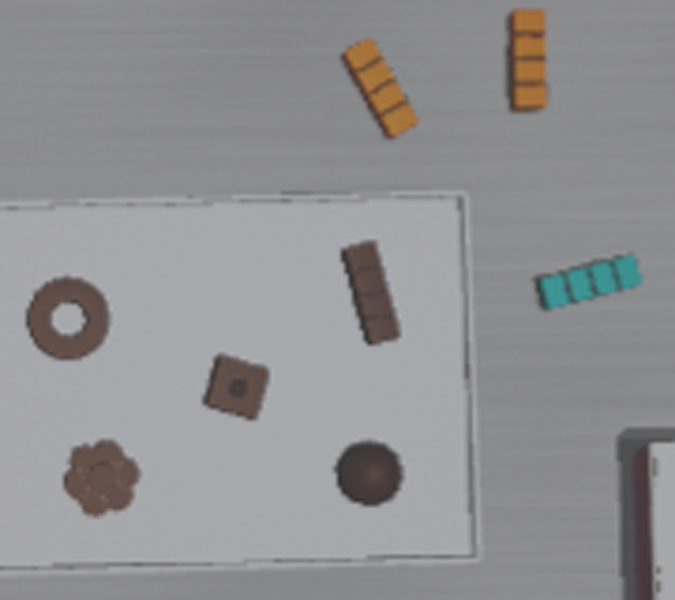

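The chocolate bar is the brown one at top-camera (208,398). The orange ones at (155,398) and (146,437) and the turquoise one at (203,455) are look-alikes, and the enlarged crop confirms this. Next I'll measure precisely using colour masks.

```bash
cat > meas.py <<'E'
from h import *
def ground(p,m,z):
    c=[x for x in cv2.findContours(m.astype(np.uint8),cv2.RETR_EXTERNAL,cv2.CHAIN_APPROX_NONE)[0]]
    c=max(c,key=cv2.contourArea).reshape(-1,2)
    return np.array([world(p,(v,u),z)[:2] for u,v in c],np.float32)
def obj(p,name,near,zm):
    """contour of the mask nearest to expected xy"""
    best=None
    for d in eyes.cut_out(name,p):
        w=world(p,d['centre'],zm)[:2]
        e=np.hypot(*(w-near))
        if e<40 and (best is None or e<best[0]): best=(e,d['mask'],d['score'])
    if best is None: return None
    m=best[1]
    g=ground(p,m,zm); M=cv2.moments(g)
    rc=np.argwhere(m)
    c=np.array([M['m10']/M['m00'],M['m01']/M['m00']])
    r=cv2.minAreaRect(g); b=cv2.boxPoints(r)
    e=b[1]-b[0]; f=b[2]-b[1]; l=e if np.hypot(*e)>np.hypot(*f) else f
    return c,np.arctan2(l[1],l[0]),sorted(r[1]),best[2],g,m
E
python3 - <<'E'
from meas import *
near=dict(ring=(562,-101,12),dome=(463,-308,16),bar=(582,-309,13),flower=(462,-118,11),praline=(525,-212,14),
 card_between=(468,193,12),card_behind_round=(578,312,12),card_behind_square=(585,106,12),cake_round=(474,301,35),cake_square=(474,103,35))
for n in ('top','side'):
    p=eyes.read_camera(n)
    for k,(x,y,z) in near.items():
        o=obj(p,k,(x,y),z)
        if o is None: print(n,k,None);continue
        print(n,k,np.round(o[0],1),'yaw %.3f'%o[1],np.round(o[2],1),round(o[3],2))
    if n=='top':
        rgb=p['pixels'].astype(int);v=rgb.max(2);s=v-rgb.min(2)
        # white things on the wood
        m=((s<30)&(v>120)).astype(np.uint8); 
        nn,lab,st,ce=cv2.connectedComponentsWithStats(m)
        for i in range(1,nn):
            if 300<st[i,4]<2500:
                r,c=ce[i][::-1]; z=12 if min(abs(world(p,(r,c),12)[0]-q) for q in(580,))<30 or abs(world(p,(r,c),12)[1]-193)<25 else 60
                g=ground(p,lab==i,z);b=cv2.minAreaRect(g);print('white',z,np.round(world(p,(r,c),z)[:2],1),st[i,4],np.round(b[0],1),np.round(b[1],1),round(b[2],1))
        # dark chocolate in the tray
        m=((v<110)&(s<60)).astype(np.uint8)
        nn,lab,st,ce=cv2.connectedComponentsWithStats(m)
        for i in range(1,nn):
            r,c=ce[i][::-1]; w=world(p,(r,c),12)[:2]
            if st[i,4]>50 and 430<w[0]<620 and -360<w[1]<-60:
                g=ground(p,lab==i,12);b=cv2.minAreaRect(g);print('dark',np.round(w,1),st[i,4],np.round(b[0],1),np.round(b[1],1),round(b[2],1))
E
```

```text
top ring [ 572.  -102.1] yaw -0.015 [51.1 51.1] 0.63
top dome [ 462.4 -305.7] yaw 1.554 [40.5 43.4] 0.67
top bar [ 585.5 -309.6] yaw 0.242 [24.6 68.9] 0.61
top flower [ 462.5 -124. ] yaw 0.770 [43.1 46.7] 0.58
top praline [ 522.1 -216.1] yaw 1.311 [34. 34.] 0.53
top card_between [469.4 195.5] yaw 0.087 [72.5 73. ] 0.62
top card_behind_round [573.4 310.4] yaw -1.486 [72.6 75.4] 0.72
top card_behind_square [588.5 104.6] yaw -1.481 [71.9 73.3] 0.64
top cake_round [471.2 296.3] yaw 1.568 [84.6 92.2] 0.6
top cake_square [479.6  98.6] yaw -1.476 [86.3 90.5] 0.63
white 12 [588.  104.5] 806 [587.9 104.5] [73.1 72.6] 4.4
white 12 [573.5 310.9] 804 [573.4 310.7] [72.1 72.1] 4.9
white 60 [478.6  99.7] 1072 [479.8  95.9] [83.5 87.1] 5.1
white 60 [470.  296.6] 826 [469.6 295.9] [78.1 77.1] 44.7
white 12 [468.9 195.5] 815 [468.8 195.5] [72.6 72.2] 5.2
dark [ 584.5 -308.4] 248 [ 584.6 -308.2] [68.  24.6] 14.2
dark [ 570.6 -101.7] 305 [ 570.7 -101.5] [53.6 53.6] 89.1
dark [ 522.2 -215.2] 202 [ 522.2 -215.2] [37.1 35.1] 73.2
dark [ 462.4 -122. ] 265 [ 462.2 -122.6] [48.3 45.6] 89.1
dark [ 462.4 -304.6] 237 [ 461.7 -303.8] [43.5 40.7] 89.1
side ring [ 572.3 -104.8] yaw 1.392 [56.1 71.7] 0.57
side dome [ 462.5 -310.2] yaw -1.553 [42.8 56.5] 0.7
side bar [ 585.2 -311.8] yaw 0.267 [36.9 73.2] 0.93
side flower None
side praline [ 522.1 -219.9] yaw 1.389 [36.6 50.3] 0.64
side card_between None
side card_behind_round [575.7 304.3] yaw -1.509 [72.  85.1] 0.78
side card_behind_square [588.8 100.6] yaw 0.060 [70.3 71. ] 0.73
side cake_round [471.3 295.7] yaw 1.500 [ 84. 181.] 0.72
side cake_square [480.5 100.7] yaw 1.525 [ 91.1 170.9] 0.81
```

```bash
cat > go.py <<'E'
import sys
from h import *
# args: yaw x,y[,z] x,y[,z] ...  -> turn units, then tool-frame shifts (units of 60 mm) per leg, with the turn done first
s=env.state();p=np.array(s['eef_pos']);r=s['tcp_rot'];yaw0=r[2]
print('now',np.round(p,1),np.round(r,3),'open',round(s['opening'],3),'grip',round(s['grip_force'],1))
yaw=float(sys.argv[1]);d=(yaw-yaw0+np.pi)%(2*np.pi)-np.pi
print('turn units %.2f'%(-d/np.radians(5)),'q6 %.2f'%s['joints'][5])
c,si=np.cos(yaw),np.sin(yaw);R=np.array([[c,si,0],[si,-c,0],[0,0,-1.]])
for a in sys.argv[2:]:
    q=np.array([float(v) for v in a.split(',')]);q=q if len(q)==3 else np.r_[q,p[2]]
    v=R.T@(q-p)/60;print(a,'shift',np.round(v,2),'rows>=%.1f'%np.linalg.norm(v));p=q
E
python3 go.py 3.387 480,400,160 520,0 585,-309
python3 - <<'E'
from meas import *
p=eyes.read_camera('top');d=[d for d in eyes.cut_out('flower',p)][0]
rgb=p['pixels'].astype(np.uint8)
c0=world(p,d['centre'],11)
# rectified patch at z=18 (petal tops) 0.25 mm/px, axes: right=+x, down=+y
c=np.array([462.2,-122.8]);u=np.arange(-40,40,.25)
X,Y=np.meshgrid(c[0]+u,c[1]+u);q=pix(p,np.c_[X.ravel(),Y.ravel(),np.full(X.size,18.)]).astype(np.float32).reshape(X.shape+(2,))
im=cv2.remap(rgb,q[...,0],q[...,1],cv2.INTER_CUBIC).astype(float).mean(2)
bg=np.median(im[:20]);dk=np.clip(bg-im,0,None);m=dk>0.5*dk.max()*0.8
cc=[(X[m]).mean(),(Y[m]).mean()];print('flower centroid z18',np.round(cc,1),m.sum()/16,c0)
th=np.arctan2(Y-cc[1],X-cc[0]);rr=np.hypot(X-cc[0],Y-cc[1])
w=m&(rr>14)
f=(np.exp(1j*6*th)*w*rr**2).sum()/(w*rr**2).sum();print('petal phase',np.angle(f)/6,abs(f))
E
```

```text
now [191.1 595.1 189.8] [3.142 0.    2.831] open 0.999 grip 0.0
turn units -6.37 q6 -0.11
480,400,160 shift [-3.88 -4.32  0.5 ] rows>=5.8
520,0 shift [ 0.97 -6.63  0.  ] rows>=6.7
585,-309 shift [ 0.2  -5.26  0.  ] rows>=5.3
flower centroid z18 [ 462.5 -122.3] 1929.4375 [ 511.09734506 -208.54757567   11.        ]
petal phase -0.3069380619919361 0.16009237867916096
```

```bash
python3 -m inch '[[[0,0,0],-0.91,-0.2],[[0,0,0],-0.91,-0.2],[[0,0,0],-0.91,-0.2],[[0,0,0],-0.91,-0.2],[[0,0,0],-0.91,-0.2],[[0,0,0],-0.91,-0.2],[[0,0,0],-0.91,-0.2],[[-0.65,-0.72,0.08],0,-0.2],[[-0.65,-0.72,0.08],0,-0.2],[[-0.65,-0.72,0.08],0,-0.2]]'
python3 -m inch '[[[-0.65,-0.72,0.08],0,-0.2],[[-0.65,-0.72,0.08],0,-0.2],[[-0.65,-0.72,0.08],0,-0.2],[[0.14,-0.95,0],0,-0.2],[[0.14,-0.95,0],0,-0.2],[[0.14,-0.95,0],0,-0.2],[[0.14,-0.95,0],0,-0.2],[[0.14,-0.95,0],0,-0.2],[[0.14,-0.95,0],0,-0.2],[[0.14,-0.95,0],0,-0.2]]'
python3 go.py 3.387 585,-309.3 585,-309.3,60 585,-309.3,7.5
```

```text
t: 3.55
eef_pos: [337.3, 496.8, 175.4]
tcp_rot: [3.141, 0.0, -2.896]
ft_force: [-0.1, 0.7, -0.3]
opening: 0.601
grip_force: 0.0
t: 4.8
eef_pos: [520.9, -2.8, 161.2]
tcp_rot: [-3.141, 0.001, -2.897]
ft_force: [1.2, 0.2, -0.8]
opening: 0.602
grip_force: 0.0
now [520.9  -2.8 161.2] [-3.141e+00  1.000e-03 -2.897e+00] open 0.602 grip 0.0
turn units -0.00 q6 -1.95
585,-309.3 shift [ 0.2  -5.21  0.  ] rows>=5.2
585,-309.3,60 shift [0.   0.   1.69] rows>=1.7
585,-309.3,7.5 shift [0.   0.   0.88] rows>=0.9
```

```bash
python3 -m inch '[[[0.03,-0.87,0],0,-0.2],[[0.03,-0.87,0],0,-0.2],[[0.03,-0.87,0],0,-0.2],[[0.03,-0.87,0],0,-0.2],[[0.04,-0.87,0],0,-0.2],[[0.04,-0.86,0],0,-0.2],[[0,0,0.6],0,-0.2],[[0,0,0.6],0,-0.2],[[0,0,0.5],0,-0.2],[[0,0,0],0,-0.2]]'
python3 go.py 3.387 585,-309.3,40 585,-309.3,7.5
python3 - <<'E'
from h import *
for n in('top','side'):
    p=eyes.read_camera(n);q=pix(p,[585,-309,13])[0].astype(int);print(q)
    a=p['pixels'][max(0,q[1]-50):q[1]+50,max(0,q[0]-60):q[0]+60];cv2.imwrite('pics/b_%s.png'%n,cv2.resize(a[:,:,::-1],None,fx=4,fy=4))
a=cv2.imread('pics/b_top.png');b=cv2.imread('pics/b_side.png');cv2.imwrite('pics/b.png',cv2.resize(np.hstack([a,b]),(800,333)))
E
```

```text
t: 6.05
eef_pos: [584.1, -306.5, 56.9]
tcp_rot: [3.139, -0.003, -2.897]
ft_force: [0.1, -0.3, 0.5]
opening: 0.599
grip_force: 0.0
now [ 584.1 -306.5   56.9] [ 3.139e+00 -3.000e-03 -2.897e+00] open 0.599 grip 0.0
turn units -0.00 q6 -2.40
585,-309.3,40 shift [-0.   -0.05  0.28] rows>=0.3
585,-309.3,7.5 shift [0.   0.   0.54] rows>=0.5
[398 207]
[339 281]
```

View pics/b.png

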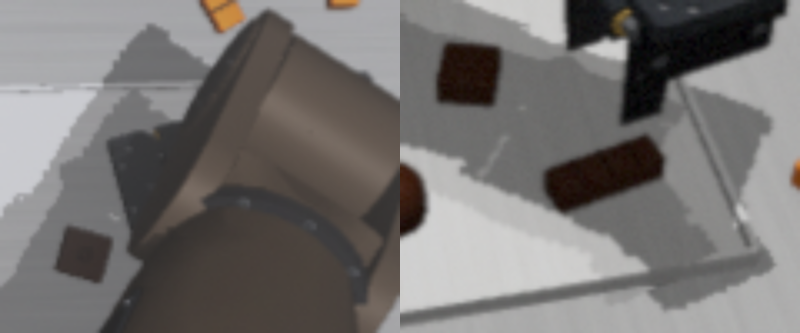

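The side view shows the bar at about (341,283) with a fingertip at about (351,267). I'll check where the tips should project.

Run:
```python
from h import *
p=eyes.read_camera('side')
y=np.array([np.sin(3.387),-np.cos(3.387),0]);x=np.array([np.cos(3.387),np.sin(3.387),0])
t=np.array([584.1,-306.5,56.9])
for k in(-1,1):
    print(k,[np.round(pix(p,t+k*y*d+x*e)[0]) .tolist() for d in(28.5,40) for e in(-10,10)])
```

```text
-1 [[353.0, 273.0], [343.0, 276.0], [356.0, 277.0], [346.0, 281.0]]
1 [[338.0, 253.0], [328.0, 256.0], [335.0, 249.0], [326.0, 252.0]]
```

```bash
python3 -m inch '[[[0,-0.05,0.28],0,-0.2],[[0,0,0.3],0,-0.2],[[0,0,0.24],0,-0.2],[[0,0,0],0,-0.2],[[0,0,0],0,-0.2],[[0,0,0],0,-0.2],[[0,0,0],0,-0.2],[[0,0,0],0,-0.2],[[0,0,0],0,-0.2],[[0,0,0],0,-0.2]]'
cat > crop.py <<'E'
import sys
from h import *
n,x,y,z,out=sys.argv[1],*map(float,sys.argv[2:5]),sys.argv[5]
p=eyes.read_camera(n);q=pix(p,[x,y,z])[0].astype(int);o=(max(0,q[0]-50),max(0,q[1]-37));print('crop origin',o,'x8')
a=p['pixels'][o[1]:o[1]+75,o[0]:o[0]+100];cv2.imwrite('pics/'+out,cv2.resize(a[:,:,::-1],None,fx=8,fy=8,interpolation=cv2.INTER_CUBIC))
E
python3 crop.py side 585 -309 20 c1.png
```

```text
t: 7.45
eef_pos: [585.8, -310.0, 9.7]
tcp_rot: [3.142, 0.0, -2.896]
ft_force: [0.4, 0.4, 0.2]
opening: 0.598
grip_force: 0.0
crop origin (np.int64(289), np.int64(242)) x8
```

View pics/c1.png

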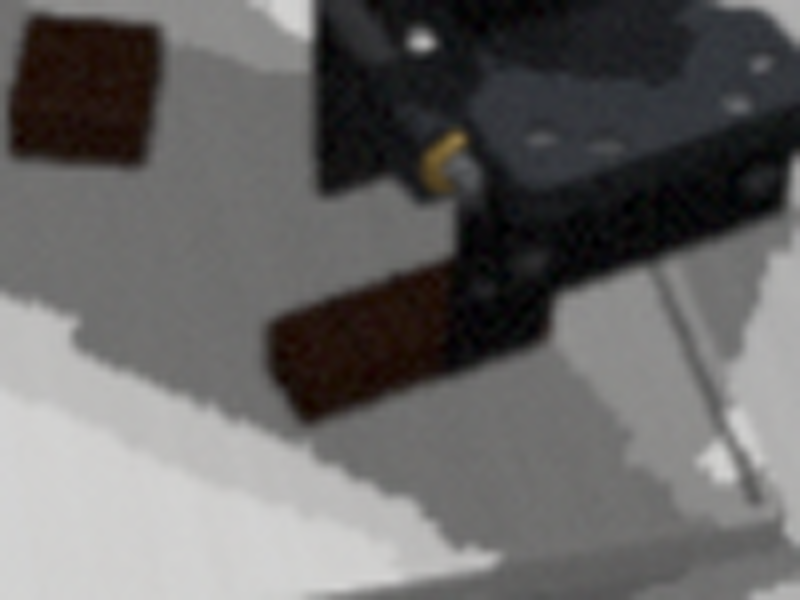

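```bash
python3 -m inch '[[[0,0,0.04],0,1],[[0,0,0],0,1],[[0,0,0],0,1],[[0,0,0],0,1],[[0,0,0],0,1],[[0,0,0],0,1],[[0,0,0],0,1],[[0,0,0],0,1],[[0,0,0],0,1],[[0,0,0],0,1]]'
python3 crop.py side 585 -309 20 c2.png
```

```text
t: 8.75
eef_pos: [585.7, -309.9, 7.3]
tcp_rot: [3.141, 0.0, -2.896]
ft_force: [-1.2, -0.5, -0.2]
opening: 0.001
grip_force: 0.0
crop origin (np.int64(289), np.int64(242)) x8
```

View pics/c2.png

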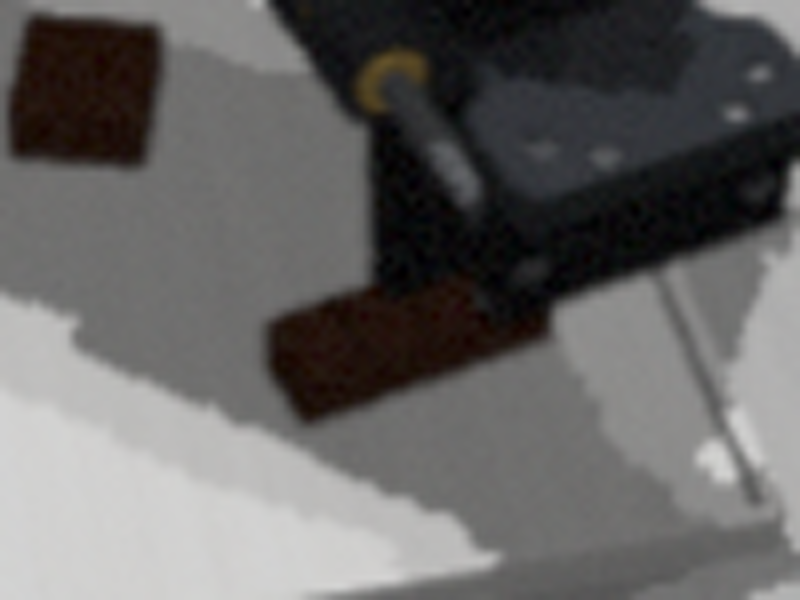

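Run:
```python
from h import *
p=eyes.read_camera('side')
a=cv2.imread('pics/side1.png')[0:75,110:210];a=cv2.resize(a,None,fx=8,fy=8,interpolation=cv2.INTER_CUBIC)
yaw=2.831;y=np.array([np.sin(yaw),-np.cos(yaw),0]);x=np.array([np.cos(yaw),np.sin(yaw),0])
t=np.array([191.1,595.1,189.8])
for k in(-1,1):
  for d in(47.5,59.5):
    for e in(-10,10):
      q=pix(p,t+k*d*y+e*x)[0];print(k,d,e,q);cv2.circle(a,tuple(((q-[110,0])*8).astype(int).tolist()),4,(0,0,255),-1)
cv2.imwrite('pics/f1.png',a)
print(env.state()['joints'])
```

```text
-1 47.5 -10 [163.0261868   69.05724142]
-1 47.5 10 [157.43251601  68.88974831]
-1 59.5 -10 [161.38558808  70.08625363]
-1 59.5 10 [155.7530196  69.9164635]
1 47.5 -10 [175.17076353  61.4706249 ]
1 47.5 10 [169.86921279  61.31901127]
1 59.5 -10 [176.6056567   60.57780251]
1 59.5 10 [171.33909431  60.42794048]
[-5.86416254e-01  7.50460728e-01  1.60853148e+00  1.41943773e-04
  7.82640860e-01 -2.40240513e+00]
```

View pics/f1.png

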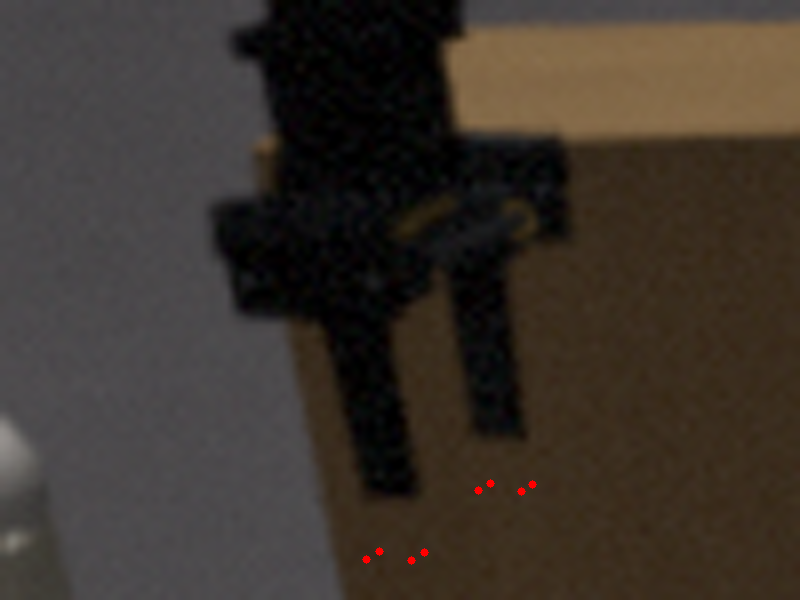

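The gripper sits about 20 mm higher than its reported TCP. At the start pose the tips were 7 px too high with matching columns, and here the shut fingers hang just above the bar with no contact. I'll open, then go lower while watching the force.

```bash
python3 -m inch '[[[0,0,0],0,-0.2],[[0,0,0],0,-0.2],[[0,0,0],0,-0.2],[[0,0,0],0,-0.2],[[0,0,0],0,-0.2],[[0,0,0.1],0,-0.2],[[0,0,0.1],0,-0.2],[[0,0,0.1],0,-0.2],[[0,0,0],0,-0.2],[[0,0,0],0,-0.2]]'
python3 crop.py side 585 -309 20 c3.png
```

```text
t: 10.1
eef_pos: [585.8, -310.0, -10.7]
tcp_rot: [3.142, 0.0, -2.897]
ft_force: [-0.3, 0.9, 0.5]
opening: 0.604
grip_force: 0.0
crop origin (np.int64(289), np.int64(242)) x8
```

View pics/c3.png

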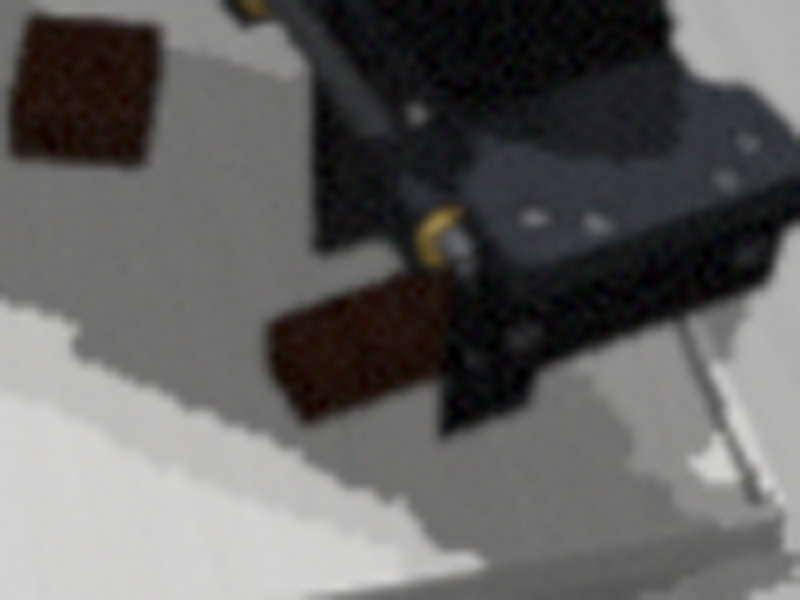

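```bash
for i in 1; do python3 -m inch '[[[0,0,0.03],0,-0.2],[[0,0,0],0,-0.2],[[0,0,0.03],0,-0.2],[[0,0,0],0,-0.2],[[0,0,0.03],0,-0.2],[[0,0,0],0,-0.2],[[0,0,0],0,-0.2],[[0,0,0],0,-0.2],[[0,0,0],0,-0.2],[[0,0,0],0,-0.2]]'; done
python3 - <<'E'
from h import *
p=eyes.read_camera('side');t=np.array(env.state()['eef_pos'])
yw=3.387;y=np.array([np.sin(yw),-np.cos(yw),0]);x=np.array([np.cos(yw),np.sin(yw),0])
t[2]=-10.7
for dz in(0,10,20,25,30): print(dz,[np.round(pix(p,t-d*y+e*x+[0,0,dz])[0],1).tolist() for d in(28.5,40) for e in(-10,10)])
E
```

```text
t: 11.4
eef_pos: [585.8, -310.0, -16.1]
tcp_rot: [3.142, 0.0, -2.897]
ft_force: [-0.1, -0.1, -1.0]
opening: 0.597
grip_force: 0.0
0 [[351.4, 299.3], [342.1, 302.9], [354.5, 303.7], [345.1, 307.4]]
10 [[351.8, 295.8], [342.4, 299.3], [354.9, 300.2], [345.4, 303.8]]
20 [[352.2, 292.2], [342.7, 295.7], [355.3, 296.6], [345.7, 300.2]]
25 [[352.4, 290.4], [342.9, 293.9], [355.5, 294.8], [345.9, 298.4]]
30 [[352.6, 288.5], [343.0, 292.1], [355.7, 292.9], [346.1, 296.6]]
```

```bash
python3 -m inch '[[[0,0,0.03],0,-0.2],[[0,0,0],0,-0.2],[[0,0,0],0,-0.2],[[0,0,0.03],0,-0.2],[[0,0,0],0,-0.2],[[0,0,0],0,-0.2],[[0,0,0],0,-0.2],[[0,0,0],0,-0.2],[[0,0,0],0,-0.2],[[0,0,0],0,-0.2]]'
```

```text
t: 12.7
eef_pos: [585.8, -310.0, -19.7]
tcp_rot: [3.142, 0.0, -2.896]
ft_force: [-0.0, 0.1, 0.9]
opening: 0.598
grip_force: 0.0
```

```bash
python3 -m inch '[[[0,0,0],0,1],[[0,0,0],0,1],[[0,0,0],0,1],[[0,0,0],0,1],[[0,0,0],0,1],[[0,0,0],0,1],[[0,0,0],0,1],[[0,0,0],0,1],[[0,0,0],0,1],[[0,0,0],0,1]]'
python3 -m inch '[[[0,0,-0.1],0,1],[[0,0,-0.1],0,1],[[0,0,-0.2],0,1],[[0,0,-0.2],0,1],[[0,0,0],0,1],[[0,0,0],0,1],[[0,0,0],0,1],[[0,0,0],0,1],[[0,0,0],0,1],[[0,0,0],0,1]]'
python3 crop.py side 585 -309 35 c4.png
```

```text
t: 13.95
eef_pos: [585.7, -310.0, -19.7]
tcp_rot: [3.141, 0.0, -2.896]
ft_force: [-0.6, 1.6, -0.2]
opening: 0.226
grip_force: 30.0
t: 15.2
eef_pos: [585.7, -310.0, 16.2]
tcp_rot: [3.141, -0.0, -2.896]
ft_force: [1.3, 0.2, -1.0]
opening: 0.227
grip_force: 30.0
crop origin (np.int64(290), np.int64(236)) x8
```

View pics/c4.png

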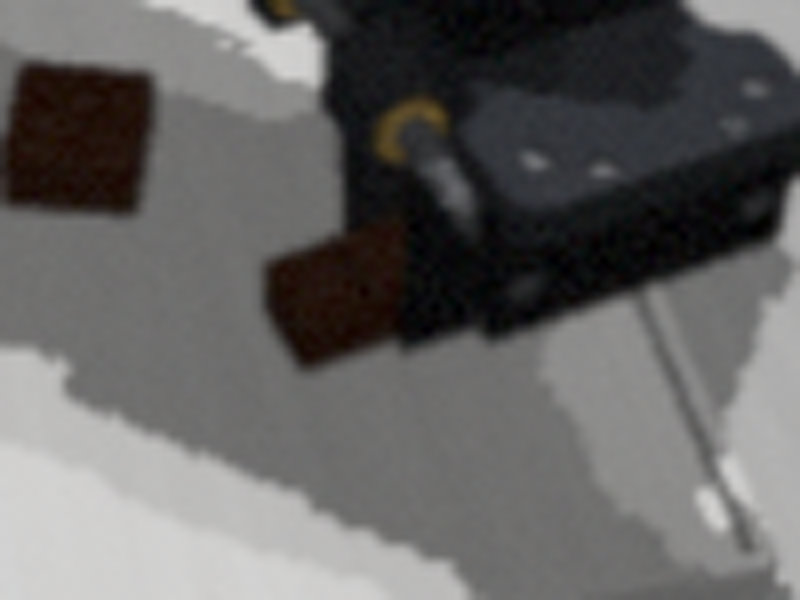

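```bash
python3 go.py 3.227 585.7,-310,106 469.5,195 469.5,195,10 469.5,195,-11
```

```text
now [ 585.7 -310.    16.2] [ 3.141  0.    -2.897] open 0.233 grip 30.0
turn units 1.83 q6 -2.40
585.7,-310,106 shift [ 0.  -0.  -1.5] rows>=1.5
469.5,195 shift [1.21 8.55 0.  ] rows>=8.6
469.5,195,10 shift [0.  0.  1.6] rows>=1.6
469.5,195,-11 shift [0.   0.   0.35] rows>=0.3
```

```bash
python3 -m inch '[[[0,0,-0.5],0,1],[[0,0,-0.5],0,1],[[0,0,-0.5],0,1],[[0,0,0],0.92,1],[[0,0,0],0.91,1],[[0.1,0.71,0],0,1],[[0.1,0.71,0],0,1],[[0.1,0.71,0],0,1],[[0.1,0.71,0],0,1],[[0.1,0.71,0],0,1]]'
python3 -m inch '[[[0.1,0.71,0],0,1],[[0.1,0.71,0],0,1],[[0.1,0.71,0],0,1],[[0.1,0.71,0],0,1],[[0.1,0.71,0],0,1],[[0.1,0.71,0],0,1],[[0.1,0.72,0],0,1],[[0,0,0.3],0,1],[[0,0,0],0,1],[[0,0,0],0,1]]'
python3 go.py 3.227 469.5,195,5 469.5,195,-11
```

```text
t: 16.5
eef_pos: [537.3, -99.1, 106.4]
tcp_rot: [-3.142, 0.0, -3.056]
ft_force: [0.9, 0.4, 0.1]
opening: 0.226
grip_force: 30.0
t: 17.75
eef_pos: [470.6, 193.5, 88.8]
tcp_rot: [3.141, 0.0, -3.057]
ft_force: [-0.1, 0.3, -0.2]
opening: 0.228
grip_force: 30.0
now [470.6 193.5  88.8] [ 3.141  0.    -3.057] open 0.228 grip 30.0
turn units -0.01 q6 -1.40
469.5,195,5 shift [0.02 0.03 1.4 ] rows>=1.4
469.5,195,-11 shift [0.   0.   0.27] rows>=0.3
```

```bash
python3 -m inch '[[[0.01,0.03,0.4],0,1],[[0.01,0,0.4],0,1],[[0,0,0.3],0,1],[[0,0,0.2],0,1],[[0,0,0.1],0,1],[[0,0,0.1],0,1],[[0,0,0.1],0,1],[[0,0,0.04],0,1],[[0,0,0.02],0,1],[[0,0,0],0,1]]'
python3 crop.py side 470 195 20 c5.png
```

```text
t: 19.0
eef_pos: [469.0, 195.5, -11.2]
tcp_rot: [3.141, 0.0, -3.056]
ft_force: [-0.5, 0.9, 0.2]
opening: 0.228
grip_force: 30.0
crop origin (np.int64(209), np.int64(119)) x8
```

View pics/c5.png

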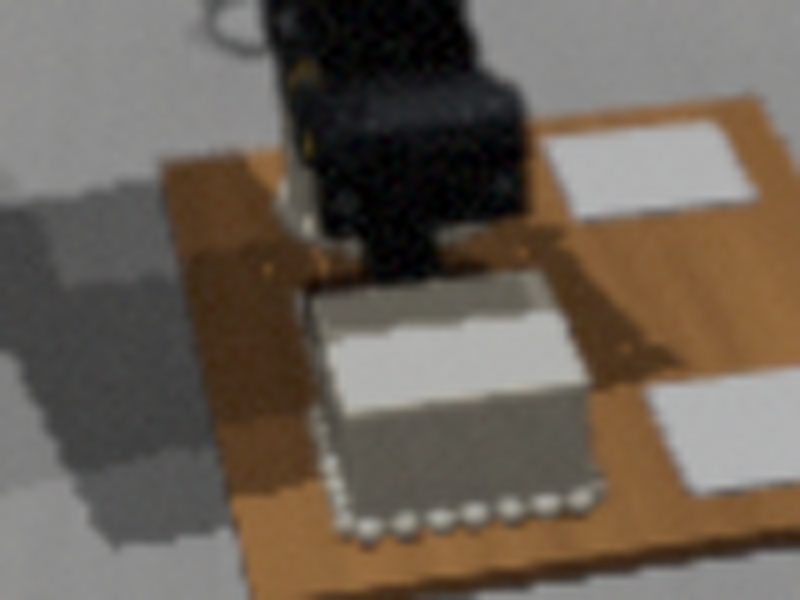

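```bash
python3 -m inch '[[[0,0,0.01],0,1],[[0,0,0],0,1],[[0,0,0],0,0.1],[[0,0,0],0,0.1],[[0,0,0],0,0.1],[[0,0,0],0,0.1],[[0,0,-0.3],0,0.1],[[0,0,-0.5],0,0.1],[[0,0,-0.8],0,0.1],[[0,0,-0.6],0,0.1]]'
python3 go.py 2.835 462,-122 462,-122,10 462,-122,-19.5
```

```text
t: 20.3
eef_pos: [469.0, 195.5, 121.9]
tcp_rot: [3.141, 0.001, -3.056]
ft_force: [0.4, 0.5, -0.2]
opening: 0.451
grip_force: 0.0
now [469.  195.5 121.9] [ 3.141e+00  1.000e-03 -3.056e+00] open 0.451 grip 0.0
turn units 4.49 q6 -1.39
462,-122 shift [-1.49 -5.08  0.  ] rows>=5.3
462,-122,10 shift [0.   0.   1.86] rows>=1.9
462,-122,-19.5 shift [0.   0.   0.49] rows>=0.5
```

```bash
python3 -m inch '[[[0,0,0],0.9,-0.5],[[0,0,0],0.9,-0.5],[[0,0,0],0.9,-0.5],[[0,0,0],0.9,-0.5],[[0,0,0],0.89,-0.5],[[-0.25,-0.85,0],0,-0.5],[[-0.25,-0.85,0],0,-0.5],[[-0.25,-0.85,0],0,-0.5],[[-0.25,-0.85,0],0,-0.5],[[-0.25,-0.84,0],0,-0.5]]'
python3 -m inch '[[[-0.24,-0.84,0],0,-0.5],[[0,0,0.4],0,-0.5],[[0,0,0.4],0,-0.5],[[0,0,0.4],0,-0.5],[[0,0,0.3],0,-0.5],[[0,0,0],0,-0.5],[[0,0,0],0,-0.5],[[0,0,0],0,-0.5],[[0,0,0],0,-0.5],[[0,0,0],0,-0.5]]'
python3 go.py 2.835 462,-122,10 462,-122,-20.5
python3 - <<'E'
from meas import *
p=eyes.read_camera('top')
rgb=p['pixels'].astype(int);v=rgb.max(2);s=v-rgb.min(2)
m=((v<105)&(s<60)).astype(np.uint8)
nn,lab,st,ce=cv2.connectedComponentsWithStats(m)
for i in range(1,nn):
    w=world(p,ce[i][::-1],21)[:2]
    if 100<st[i,4]<600 and 430<w[0]<510 and 160<w[1]<230:
        b=cv2.minAreaRect(ground(p,lab==i,21));print('bar',np.round(w,1),np.round(b[0],1),np.round(b[1],1),b[2])
a=p['pixels'][190:290,130:260];cv2.imwrite('pics/t2.png',cv2.resize(a[:,:,::-1],None,fx=5,fy=5))
E
```

```text
t: 21.55
eef_pos: [463.5, -71.4, 120.2]
tcp_rot: [3.141, 0.0, 2.835]
ft_force: [0.7, 0.9, -1.1]
opening: 0.749
grip_force: 0.0
t: 22.8
eef_pos: [462.4, -122.1, 30.4]
tcp_rot: [3.142, 0.001, 2.835]
ft_force: [-0.1, -0.9, -0.3]
opening: 0.754
grip_force: 0.0
now [ 462.4 -122.1   30.4] [3.142e+00 1.000e-03 2.835e+00] open 0.754 grip 0.0
turn units 0.00 q6 -1.66
462,-122,10 shift [0.01 0.   0.34] rows>=0.3
462,-122,-20.5 shift [0.   0.   0.51] rows>=0.5
bar [467.2 195.8] [467.3 195.7] [67.8 24.4] 4.895784854888916
```

```bash
python3 -m inch '[[[0,0,0.3],0,-0.5],[[0,0,0.3],0,-0.5],[[0,0,0.15],0,-0.5],[[0,0,0.1],0,-0.5],[[0,0,0],0,-0.5],[[0,0,0],0,1],[[0,0,0],0,1],[[0,0,0],0,1],[[0,0,0],0,1],[[0,0,0],0,1]]'
python3 -m inch '[[[0,0,0],0,1],[[0,0,0],0,1],[[0,0,-0.1],0,1],[[0,0,-0.2],0,1],[[0,0,-0.3],0,1],[[0,0,-0.6],0,1],[[0,0,-0.8],0,1],[[0,0,0],0,1],[[0,0,0],0,1],[[0,0,0],0,1]]'
python3 crop.py side 462 -122 90 c6.png; python3 go.py 2.835 588,104.8 588,104.8,-11.7
```

```text
t: 24.1
eef_pos: [462.6, -122.2, -20.6]
tcp_rot: [3.142, 0.001, 2.835]
ft_force: [-0.4, -0.4, 5.5]
opening: 0.498
grip_force: 30.6
t: 25.35
eef_pos: [461.7, -121.9, 98.2]
tcp_rot: [3.141, -0.002, 2.835]
ft_force: [-0.9, 0.7, 0.6]
opening: 0.497
grip_force: 30.0
crop origin (np.int64(213), np.int64(161)) x8
now [ 461.8 -121.9   98.2] [ 3.141e+00 -2.000e-03  2.835e+00] open 0.497 grip 30.0
turn units 0.00 q6 -1.66
588,104.8 shift [-0.87  4.24  0.  ] rows>=4.3
588,104.8,-11.7 shift [0.   0.   1.83] rows>=1.8
```

View pics/c6.png

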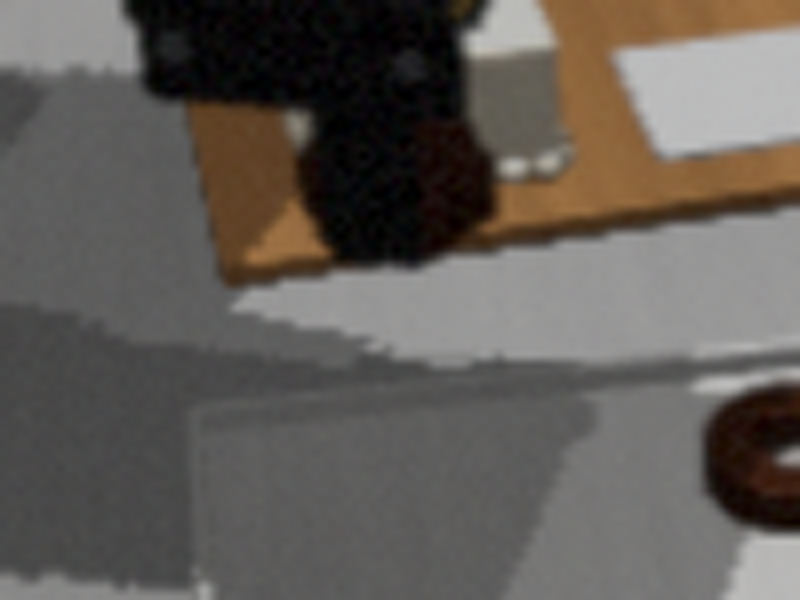

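```bash
python3 -m inch '[[[-0.14,0.7,0],0,1],[[-0.14,0.7,0],0,1],[[-0.14,0.7,0],0,1],[[-0.15,0.7,0],0,1],[[-0.15,0.72,0],0,1],[[-0.15,0.72,0],0,1],[[0,0,0.5],0,1],[[0,0,0.5],0,1],[[0,0,0],0,1],[[0,0,0],0,1]]'
python3 go.py 2.835 588,104.8 588,104.8,-12
```

```text
t: 26.65
eef_pos: [589.0, 104.6, 39.5]
tcp_rot: [3.142, -0.0, 2.835]
ft_force: [0.1, -0.1, -0.6]
opening: 0.499
grip_force: 30.0
now [589.  104.6  39.5] [ 3.142 -0.     2.835] open 0.499 grip 30.0
turn units -0.00 q6 -1.20
588,104.8 shift [ 0.02 -0.    0.  ] rows>=0.0
588,104.8,-12 shift [0.   0.   0.86] rows>=0.9
```

```bash
python3 -m inch '[[[0.02,0,0.3],0,1],[[0,0,0.3],0,1],[[0,0,0.15],0,1],[[0,0,0.08],0,1],[[0,0,0.03],0,1],[[0,0,0],0,1],[[0,0,0],0,-0.3],[[0,0,0],0,-0.4],[[0,0,0],0,-0.4],[[0,0,0],0,-0.4]]'
python3 -m inch '[[[0,0,0],0,-0.4],[[0,0,-0.3],0,-0.4],[[0,0,-0.6],0,-0.4],[[0,0,-0.9],0,-0.4],[[0,0,0],0,-0.4],[[0,0,0],0,-0.4],[[0,0,0],0,-0.4],[[0,0,0],0,-0.4],[[0,0,0],0,-0.4],[[0,0,0],0,-0.4]]'
python3 go.py 2.849 522.1,-215.5 522.1,-215.5,-20
```

```text
t: 27.9
eef_pos: [587.7, 105.1, -12.4]
tcp_rot: [3.141, 0.0, 2.835]
ft_force: [-0.8, -0.7, 0.2]
opening: 0.697
grip_force: 0.0
t: 29.15
eef_pos: [587.6, 105.1, 95.2]
tcp_rot: [-3.141, -0.0, 2.835]
ft_force: [-0.5, 0.9, 0.1]
opening: 0.703
grip_force: 0.0
now [587.6 105.1  95.2] [-3.141 -0.     2.835] open 0.703 grip 0.0
turn units -0.16 q6 -1.20
522.1,-215.5 shift [-0.5  -5.43  0.  ] rows>=5.5
522.1,-215.5,-20 shift [0.   0.   1.92] rows>=1.9
```

```bash
python3 -m inch '[[[0,0,0],-0.3,-0.4],[[-0.09,-0.91,0],0,-0.4],[[-0.09,-0.91,0],0,-0.4],[[-0.09,-0.91,0],0,-0.4],[[-0.08,-0.9,0],0,-0.4],[[-0.08,-0.9,0],0,-0.4],[[-0.07,-0.9,0],0,-0.4],[[0,0,0.6],0,-0.4],[[0,0,0],0,-0.4],[[0,0,0],0,-0.4]]'
python3 go.py 2.861 522.1,-215.5 522.1,-215.5,-20
```

```text
t: 30.4
eef_pos: [526.8, -215.9, 60.3]
tcp_rot: [3.142, 0.0, 2.863]
ft_force: [0.9, -0.1, 0.6]
opening: 0.701
grip_force: 0.0
now [ 526.8 -215.9   60.3] [3.142 0.    2.863] open 0.701 grip 0.0
turn units 0.02 q6 -1.80
522.1,-215.5 shift [ 0.08 -0.01  0.  ] rows>=0.1
522.1,-215.5,-20 shift [0.   0.   1.34] rows>=1.3
```

```bash
python3 -m inch '[[[0.08,-0.01,0],0,-0.4],[[0,0,0.5],0,-0.4],[[0,0,0.5],0,-0.4],[[0,0,0.2],0,-0.4],[[0,0,0.14],0,-0.4],[[0,0,0],0,-0.4],[[0,0,0],0,1],[[0,0,0],0,1],[[0,0,0],0,1],[[0,0,0],0,1]]'
python3 -m inch '[[[0,0,0],0,1],[[0,0,0],0,1],[[0,0,0],0,1],[[0,0,-0.1],0,1],[[0,0,-0.2],0,1],[[0,0,-0.4],0,1],[[0,0,-0.7],0,1],[[0,0,-0.5],0,1],[[0,0,0],0,1],[[0,0,0],0,1]]'
python3 go.py 2.861 573.5,310.8 573.5,310.8,-11.5
```

```text
t: 31.65
eef_pos: [521.8, -215.7, -20.6]
tcp_rot: [-3.142, 0.001, 2.861]
ft_force: [-0.2, 0.2, 5.2]
opening: 0.378
grip_force: 30.7
t: 32.9
eef_pos: [521.2, -215.3, 92.7]
tcp_rot: [3.141, -0.001, 2.861]
ft_force: [-0.2, -0.7, -0.8]
opening: 0.374
grip_force: 30.0
now [ 521.2 -215.3   92.7] [ 3.141e+00 -1.000e-03  2.861e+00] open 0.374 grip 30.0
turn units 0.00 q6 -1.80
573.5,310.8 shift [1.59 8.67 0.  ] rows>=8.8
573.5,310.8,-11.5 shift [0.   0.   1.74] rows>=1.7
```

```bash
python3 -m inch '[[[0.16,0.87,0],0,1],[[0.16,0.87,0],0,1],[[0.16,0.87,0],0,1],[[0.16,0.87,0],0,1],[[0.16,0.87,0],0,1],[[0.16,0.87,0],0,1],[[0.16,0.87,0],0,1],[[0.16,0.87,0],0,1],[[0.16,0.87,0],0,1],[[0.15,0.84,0],0,1]]'
python3 -m inch '[[[0,0,0],0,1],[[0,0,0.4],0,1],[[0,0,0.4],0,1],[[0,0,0],0,1],[[0,0,0],0,1],[[0,0,0],0,1],[[0,0,0],0,1],[[0,0,0],0,1],[[0,0,0],0,1],[[0,0,0],0,1]]'
python3 go.py 2.861 573.5,310.8 573.5,310.8,-12
```

```text
t: 34.15
eef_pos: [573.2, 312.3, 91.5]
tcp_rot: [-3.14, -0.002, 2.861]
ft_force: [0.5, -0.5, -0.3]
opening: 0.378
grip_force: 30.0
t: 35.4
eef_pos: [573.8, 310.8, 45.2]
tcp_rot: [3.142, 0.0, 2.861]
ft_force: [-0.7, 0.1, -0.8]
opening: 0.372
grip_force: 30.0
now [573.8 310.8  45.2] [3.142 0.    2.861] open 0.372 grip 30.0
turn units 0.00 q6 -0.90
573.5,310.8 shift [ 0. -0.  0.] rows>=0.0
573.5,310.8,-12 shift [0.   0.   0.95] rows>=1.0
```

Next is the ring. It's at about (571,-102), and I'll keep yaw 2.861.

```bash
python3 -m inch '[[[0,0,0.4],0,1],[[0,0,0.3],0,1],[[0,0,0.15],0,1],[[0,0,0.07],0,1],[[0,0,0.03],0,1],[[0,0,0],0,1],[[0,0,0],0,0],[[0,0,0],0,0],[[0,0,0],0,0],[[0,0,0],0,0]]'
python3 -m inch '[[[0,0,0],0,0],[[0,0,-0.3],0,0],[[0,0,-0.6],0,0],[[0,0,-0.9],0,-0.6],[[0,0,0],0,-0.6],[[0,0,0],0,-0.6],[[0,0,0],0,-0.6],[[0,0,0],0,-0.6],[[0,0,0],0,-0.6],[[0,0,0],0,-0.6]]'
python3 go.py 2.861 571,-101.7 571,-101.7,-20
```

```text
t: 36.65
eef_pos: [573.8, 310.7, -11.8]
tcp_rot: [3.141, 0.0, 2.861]
ft_force: [0.9, -0.3, -0.2]
opening: 0.502
grip_force: 0.0
t: 37.9
eef_pos: [573.7, 310.7, 95.8]
tcp_rot: [-3.141, -0.0, 2.861]
ft_force: [-0.5, 0.1, 0.2]
opening: 0.801
grip_force: 0.0
now [573.7 310.7  95.8] [-3.141 -0.     2.861] open 0.801 grip 0.0
turn units 0.00 q6 -0.90
571,-101.7 shift [-1.86 -6.62  0.  ] rows>=6.9
571,-101.7,-20 shift [0.   0.   1.93] rows>=1.9
```

```bash
python3 -m inch '[[[-0.23,-0.83,0],0,-0.6],[[-0.23,-0.83,0],0,-0.6],[[-0.23,-0.83,0],0,-0.6],[[-0.23,-0.83,0],0,-0.6],[[-0.23,-0.83,0],0,-0.6],[[-0.23,-0.83,0],0,-0.6],[[-0.24,-0.82,0],0,-0.6],[[-0.24,-0.82,0],0,-0.6],[[0,0,0.8],0,-0.6],[[0,0,0],0,-0.6]]'
python3 go.py 2.861 571,-101.7 571,-101.7,-20
python3 - <<'E'
from meas import *
p=eyes.read_camera('top')
rgb=p['pixels'].astype(int);v=rgb.max(2);s=v-rgb.min(2)
m=((v<105)&(s<60)).astype(np.uint8)
nn,lab,st,ce=cv2.connectedComponentsWithStats(m)
for i in range(1,nn):
    w=world(p,ce[i][::-1],21)[:2]
    if 100<st[i,4]<600 and 430<w[0]<640 and 60<w[1]<360:
        b=cv2.minAreaRect(ground(p,lab==i,21));print(np.round(w,1),np.round(b[0],1),np.round(b[1],1),b[2])
E
```

```text
t: 39.15
eef_pos: [569.4, -101.9, 45.8]
tcp_rot: [3.141, -0.006, 2.86]
ft_force: [-0.1, -1.2, 1.2]
opening: 0.8
grip_force: 0.0
now [ 569.4 -101.9   45.8] [ 3.141 -0.006  2.86 ] open 0.8 grip 0.0
turn units -0.01 q6 -1.58
571,-101.7 shift [-0.02  0.01  0.  ] rows>=0.0
571,-101.7,-20 shift [0.  0.  1.1] rows>=1.1
[573.9 311.2] [574.  311.2] [38.4 35.6] 73.98905181884766
[476.5 269.2] [478.2 273.3] [80.1 32. ] 13.492683410644531
[465.9 196.3] [467.2 195.7] [67.8 24.2] 4.670565128326416
```

```bash
python3 -m inch '[[[-0.01,0,0.5],0,-0.6],[[0,0,0.3],0,-0.6],[[0,0,0.2],0,-0.6],[[0,0,0.09],0,-0.6],[[0,0,0],0,-0.6],[[0,0,0],0,1],[[0,0,0],0,1],[[0,0,0],0,1],[[0,0,0],0,1],[[0,0,0],0,1]]'
python3 -m inch '[[[0,0,0],0,1],[[0,0,0],0,1],[[0,0,-0.1],0,1],[[0,0,-0.2],0,1],[[0,0,-0.4],0,1],[[0,0,-0.7],0,1],[[0,0,-0.8],0,1],[[0,0,0],0,1],[[0,0,0],0,1],[[0,0,0],0,1]]'
python3 go.py 2.861 470.5,296.5 470.5,296.5,37
```

```text
t: 40.45
eef_pos: [571.9, -102.1, -16.9]
tcp_rot: [3.142, 0.001, 2.861]
ft_force: [-0.8, -0.7, 6.3]
opening: 0.586
grip_force: 30.0
t: 41.7
eef_pos: [571.2, -101.9, 113.7]
tcp_rot: [3.141, -0.002, 2.861]
ft_force: [-0.4, -0.7, -0.2]
opening: 0.583
grip_force: 30.0
now [ 571.2 -101.9  113.7] [ 3.141e+00 -2.000e-03  2.861e+00] open 0.583 grip 30.0
turn units 0.00 q6 -1.58
470.5,296.5 shift [3.45 5.91 0.  ] rows>=6.8
470.5,296.5,37 shift [0.   0.   1.28] rows>=1.3
```

```bash
python3 -m inch '[[[0.43,0.74,0],0,1],[[0.43,0.74,0],0,1],[[0.43,0.74,0],0,1],[[0.43,0.74,0],0,1],[[0.43,0.74,0],0,1],[[0.43,0.74,0],0,1],[[0.43,0.74,0],0,1],[[0.44,0.73,0],0,1],[[0,0,0],0,1],[[0,0,0.5],0,1]]'
python3 -m inch '[[[0,0,0.3],0,1],[[0,0,0.2],0,1],[[0,0,0.1],0,1],[[0,0,0],0,1],[[0,0,0],0,1],[[0,0,0],0,1],[[0,0,0],0,1],[[0,0,0],0,1],[[0,0,0],0,1],[[0,0,0],0,1]]'
python3 go.py 2.861 470.5,296.5 470.5,296.5,39.5
```

```text
t: 42.95
eef_pos: [471.5, 296.4, 85.0]
tcp_rot: [3.14, 0.002, 2.863]
ft_force: [0.5, -0.3, -1.4]
opening: 0.586
grip_force: 30.0
t: 44.2
eef_pos: [470.9, 296.0, 48.8]
tcp_rot: [3.142, 0.0, 2.861]
ft_force: [-0.3, 0.1, -0.9]
opening: 0.584
grip_force: 30.0
now [470.9 296.   48.8] [3.142 0.    2.861] open 0.584 grip 30.0
turn units 0.00 q6 -0.85
470.5,296.5 shift [0.01 0.01 0.  ] rows>=0.0
470.5,296.5,39.5 shift [0.   0.   0.15] rows>=0.2
```

```bash
python3 -m inch '[[[0,0,0.05],0,1],[[0,0,0.05],0,1],[[0,0,0.05],0,1],[[0,0,0],0,1],[[0,0,0],0,1],[[0,0,0],0,1],[[0,0,0],0,1],[[0,0,0],0,1],[[0,0,0],0,1],[[0,0,0],0,1]]'
python3 -m inch '[[[0,0,0.02],0,1],[[0,0,0],0,1],[[0,0,0],0,1],[[0,0,0],0,1],[[0,0,0],0,1],[[0,0,0],0,1],[[0,0,0],0,1],[[0,0,0],0,1],[[0,0,0],0,1],[[0,0,0],0,1]]'
python3 crop.py side 470 296 65 c7.png
```

```text
t: 45.45
eef_pos: [470.9, 296.0, 39.8]
tcp_rot: [3.141, 0.0, 2.861]
ft_force: [-0.0, 0.0, 0.5]
opening: 0.581
grip_force: 30.0
t: 46.7
eef_pos: [471.0, 296.1, 39.0]
tcp_rot: [3.141, 0.0, 2.861]
ft_force: [-1.1, -1.3, 6.8]
opening: 0.584
grip_force: 30.0
crop origin (np.int64(205), np.int64(91)) x8
```

View pics/c7.png

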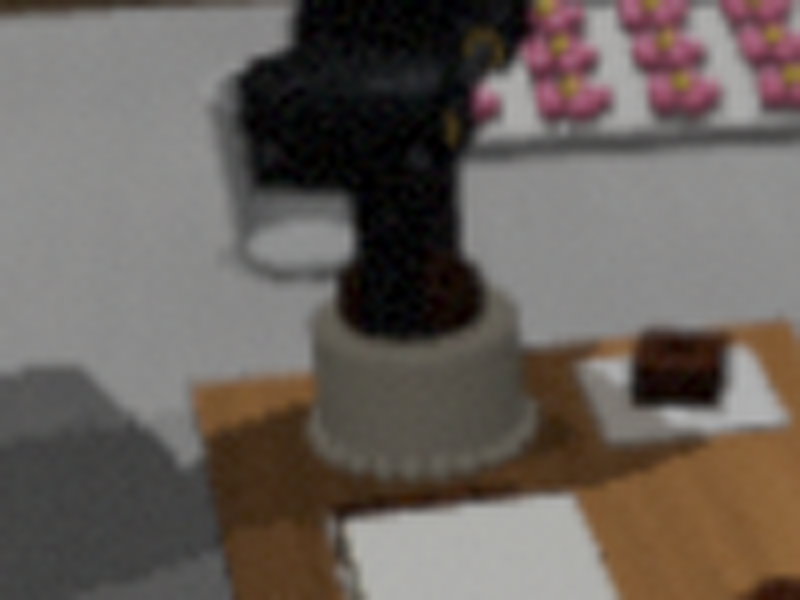

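The ring touches the cake at z 39 with about 7 N and looks centred and flat; the praline sits on its card. Next I'll release and fetch the dome.

```bash
python3 -m inch '[[[0,0,-0.01],0,1],[[0,0,0],0,-0.45],[[0,0,0],0,-0.45],[[0,0,0],0,-0.45],[[0,0,0],0,-0.45],[[0,0,0],0,-0.45],[[0,0,-0.3],0,-0.45],[[0,0,-0.5],0,-0.45],[[0,0,-0.5],0,-0.45],[[0,0,0],0,-0.45]]'
python3 go.py 2.861 530,0 462.4,-305.7 462.4,-305.7,-20
```

```text
t: 48.0
eef_pos: [471.8, 296.4, 119.0]
tcp_rot: [3.139, 0.003, 2.861]
ft_force: [0.7, 0.1, -0.1]
opening: 0.726
grip_force: 0.0
now [471.8 296.4 119. ] [3.139e+00 3.000e-03 2.861e+00] open 0.726 grip 0.0
turn units 0.00 q6 -0.85
530,0 shift [-2.3  -4.48  0.  ] rows>=5.0
462.4,-305.7 shift [-0.33 -5.21  0.  ] rows>=5.2
462.4,-305.7,-20 shift [0.   0.   2.32] rows>=2.3
```

```bash
python3 -m inch '[[[-0.38,-0.75,0],0,-0.45],[[-0.38,-0.75,0],0,-0.45],[[-0.38,-0.75,0],0,-0.45],[[-0.38,-0.75,0],0,-0.45],[[-0.39,-0.74,0],0,-0.45],[[-0.39,-0.74,0],0,-0.45],[[-0.05,-0.87,0],0,-0.45],[[-0.05,-0.87,0],0,-0.45],[[-0.05,-0.87,0],0,-0.45],[[-0.06,-0.87,0],0,-0.45]]'
python3 -m inch '[[[-0.06,-0.87,0],0,-0.45],[[-0.06,-0.86,0],0,-0.45],[[0,0,0.5],0,-0.45],[[0,0,0.5],0,-0.45],[[0,0,0],0,-0.45],[[0,0,0],0,-0.45],[[0,0,0],0,-0.45],[[0,0,0],0,-0.45],[[0,0,0],0,-0.45],[[0,0,0],0,-0.45]]'
python3 go.py 2.861 462.4,-305.7 462.4,-305.7,-20
python3 - <<'E'
from meas import *
p=eyes.read_camera('top')
rgb=p['pixels'].astype(int);v=rgb.max(2);s=v-rgb.min(2)
m=((v<105)&(s<60)).astype(np.uint8)
nn,lab,st,ce=cv2.connectedComponentsWithStats(m)
for i in range(1,nn):
    z=68 if abs(world(p,ce[i][::-1],68)[1]-296)<25 and world(p,ce[i][::-1],68)[0]<520 else 21
    w=world(p,ce[i][::-1],z)[:2]
    if 100<st[i,4]<600 and 430<w[0]<640 and 60<w[1]<360:
        b=cv2.minAreaRect(ground(p,lab==i,z));print(z,np.round(w,1),np.round(b[0],1),np.round(b[1],1),b[2])
a=p['pixels'][180:290,130:270];cv2.imwrite('pics/t3.png',cv2.resize(a[:,:,::-1],None,fx=5,fy=5,interpolation=cv2.INTER_CUBIC))
E
```

```text
t: 49.25
eef_pos: [482.6, -206.1, 116.2]
tcp_rot: [3.141, -0.001, 2.861]
ft_force: [0.7, 0.1, 0.4]
opening: 0.723
grip_force: 0.0
t: 50.5
eef_pos: [461.8, -306.4, 57.3]
tcp_rot: [-3.142, 0.0, 2.861]
ft_force: [0.2, 0.3, 0.2]
opening: 0.722
grip_force: 0.0
now [ 461.8 -306.4   57.3] [-3.142  0.     2.861] open 0.722 grip 0.0
turn units 0.00 q6 -2.00
462.4,-305.7 shift [-0.01  0.01  0.  ] rows>=0.0
462.4,-305.7,-20 shift [0.   0.   1.29] rows>=1.3
21 [573.8 311.3] [573.7 311.3] [38.4 36.3] 73.98905181884766
21 [477.3 269.2] [478.2 273.3] [80.1 32. ] 13.492683410644531
21 [467.1 196.4] [467.5 195.7] [67.2 24.2] 4.670566082000732
68 [469.3 296.8] [468.6 297.1] [55.9 53.2] 89.16835021972656
```

View pics/t3.png

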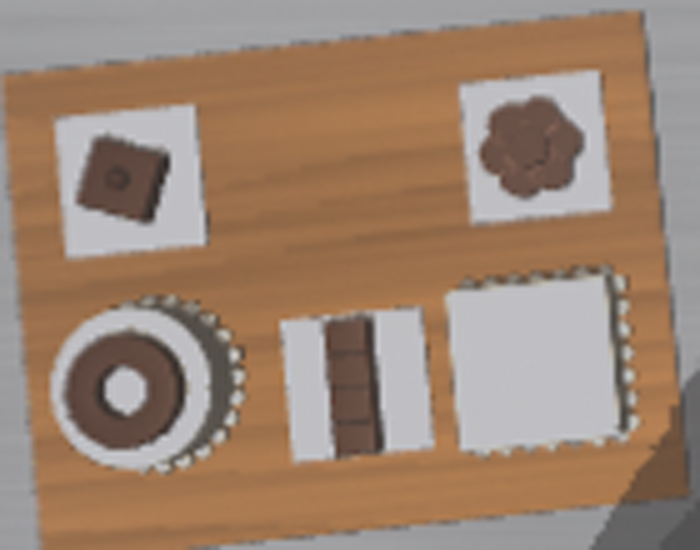

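The board shows the praline, flower, bar and ring all well centred. Now I'll grasp the dome.

```bash
python3 -m inch '[[[-0.01,0.01,0.5],0,-0.45],[[0,0,0.4],0,-0.45],[[0,0,0.2],0,-0.45],[[0,0,0.15],0,-0.45],[[0,0,0],0,-0.45],[[0,0,0],0,-0.45],[[0,0,0],0,1],[[0,0,0],0,1],[[0,0,0],0,1],[[0,0,0],0,1]]'
python3 -m inch '[[[0,0,0],0,1],[[0,0,0],0,1],[[0,0,-0.05],0,1],[[0,0,-0.2],0,1],[[0,0,0],0,1],[[0,0,0],0,1],[[0,0,0],0,1],[[0,0,0],0,1],[[0,0,0],0,1],[[0,0,0],0,1]]'
python3 go.py 2.861 462.4,-305.7,115 530,0 470.9,296.2 470.9,296.2,60
```

```text
t: 51.8
eef_pos: [462.5, -306.0, -17.7]
tcp_rot: [-3.142, 0.0, 2.861]
ft_force: [0.5, 0.8, 1.9]
opening: 0.455
grip_force: 30.0
t: 53.05
eef_pos: [462.5, -305.9, -3.0]
tcp_rot: [3.141, -0.0, 2.861]
ft_force: [-0.1, -0.0, -1.3]
opening: 0.453
grip_force: 30.0
now [ 462.5 -305.9   -3. ] [ 3.141 -0.     2.861] open 0.453 grip 30.0
turn units 0.00 q6 -1.99
462.4,-305.7,115 shift [ 0.    0.   -1.97] rows>=2.0
530,0 shift [0.33 5.21 0.  ] rows>=5.2
470.9,296.2 shift [2.31 4.47 0.  ] rows>=5.0
470.9,296.2,60 shift [0.   0.   0.92] rows>=0.9
```

```bash
python3 -m inch '[[[0,0,-0.6],0,1],[[0,0,-0.7],0,1],[[0,0,-0.7],0,1],[[0.05,0.87,0],0,1],[[0.05,0.87,0],0,1],[[0.05,0.87,0],0,1],[[0.06,0.87,0],0,1],[[0.06,0.87,0],0,1],[[0.06,0.86,0],0,1],[[0.39,0.74,0],0,1]]'
python3 -m inch '[[[0.39,0.74,0],0,1],[[0.39,0.75,0],0,1],[[0.38,0.75,0],0,1],[[0.38,0.75,0],0,1],[[0.38,0.74,0],0,1],[[0,0,0],0,1],[[0,0,0.4],0,1],[[0,0,0.2],0,1],[[0,0,0],0,1],[[0,0,0],0,1]]'
python3 go.py 2.861 470.9,296.2 470.9,296.2,55.3
```

```text
t: 54.3
eef_pos: [520.4, 50.8, 117.0]
tcp_rot: [3.141, 0.001, 2.862]
ft_force: [0.6, 0.5, -0.9]
opening: 0.453
grip_force: 30.0
t: 55.55
eef_pos: [471.3, 295.7, 81.7]
tcp_rot: [3.141, 0.0, 2.861]
ft_force: [-0.2, 0.5, -0.1]
opening: 0.449
grip_force: 30.0
now [471.3 295.7  81.7] [3.141 0.    2.861] open 0.449 grip 30.0
turn units -0.00 q6 -0.85
470.9,296.2 shift [0.01 0.01 0.  ] rows>=0.0
470.9,296.2,55.3 shift [0.   0.   0.44] rows>=0.4
```

```bash
python3 -m inch '[[[0.01,0.01,0.15],0,1],[[0,0,0.15],0,1],[[0,0,0.08],0,1],[[0,0,0.06],0,1],[[0,0,0],0,1],[[0,0,0],0,1],[[0,0,0],0,1],[[0,0,0],0,1],[[0,0,0],0,1],[[0,0,0],0,1]]'
python3 -m inch '[[[0,0,0.02],0,1],[[0,0,0],0,1],[[0,0,0],0,1],[[0,0,0],0,1],[[0,0,0],0,1],[[0,0,0],0,1],[[0,0,0],0,1],[[0,0,0],0,1],[[0,0,0],0,1],[[0,0,0],0,1]]'
```

```text
t: 56.8
eef_pos: [470.5, 296.8, 54.7]
tcp_rot: [3.142, -0.0, 2.861]
ft_force: [-0.3, -0.9, -0.7]
opening: 0.451
grip_force: 30.0
t: 58.05
eef_pos: [470.6, 296.8, 54.2]
tcp_rot: [3.141, 0.0, 2.861]
ft_force: [-2.1, -1.1, 9.1]
opening: 0.453
grip_force: 30.0
```

Contact at 54.2, against 54.3 predicted. Back off a hair, then release, retreat and check.

```bash
python3 -m inch '[[[0,0,-0.01],0,1],[[0,0,0],0,-0.2],[[0,0,0],0,-0.2],[[0,0,0],0,-0.2],[[0,0,0],0,-0.2],[[0,0,0],0,-0.2],[[0,0,-0.3],0,-0.2],[[0,0,-0.5],0,-0.2],[[0,0,-0.6],0,-0.2],[[0,0,0],0,-0.2]]'
python3 -m inch '[[[-0.38,-0.75,0],0,-0.2],[[-0.38,-0.75,0],0,-0.2],[[-0.38,-0.75,0],0,-0.2],[[-0.38,-0.75,0],0,-0.2],[[-0.39,-0.74,0],0,-0.2],[[-0.05,-0.87,0],0,-0.2],[[-0.05,-0.87,0],0,-0.2],[[-0.05,-0.87,0],0,-0.2],[[0,0,0],0,-0.2],[[0,0,0],0,-0.2]]'
python3 - <<'E'
from meas import *
p=eyes.read_camera('top');a=p['pixels'][180:290,130:270];a=cv2.resize(a,(420,330),interpolation=cv2.INTER_CUBIC)
for k,(x,y,z) in dict(dome=(470,297,88),flower=(588,105,19),bar=(468,196,21),praline=(574,311,22),ring=(470,297,68)).items():
    o=obj(p,k,(x,y),z);print(k,None if o is None else (np.round(o[0],1),np.round(o[2],1),round(o[3],2)))
q=eyes.read_camera('side');b=cv2.resize(q['pixels'][100:210,215:340],(375,330),interpolation=cv2.INTER_CUBIC)
cv2.imwrite('pics/fin.png',np.hstack([a,b])[:,:,::-1])
E
```

```text
t: 59.3
eef_pos: [471.5, 297.3, 140.5]
tcp_rot: [3.139, 0.003, 2.861]
ft_force: [-1.0, 0.2, -0.2]
opening: 0.6
grip_force: 0.0
t: 60.55
eef_pos: [483.7, -103.3, 137.6]
tcp_rot: [3.141, -0.001, 2.861]
ft_force: [-0.3, 0.2, -0.5]
opening: 0.598
grip_force: 0.0
dome (array([469.9, 296.8]), array([40.4, 45.5]), 0.75)
flower (array([588.4, 105.4]), array([48.3, 50.7]), 0.66)
bar (array([467.6, 195.7]), array([25., 67.]), 0.56)
praline (array([574.7, 311.8]), array([36. , 41.4]), 0.57)
ring (array([474.3, 278.2]), array([24.1, 49.4]), 0.65)
```

View pics/fin.png

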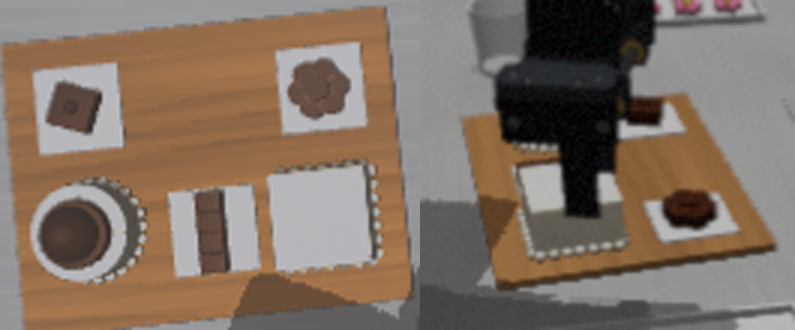

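The final picture shows the dome on the ring (measured within about 1 mm of its centre) and the other pieces centred and flat, with the arm clear of everything.

```bash
python3 -c "
from cell import env
print(env.job_done())"
```

```text
the job is handed in; nothing more can be done
None
```

I placed all five chocolates on the board, let go of them and handed the job in at about 61 s; in the last pictures each measured within about 2 mm of centre, but the hand-in gave no verdict.

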